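Lock the LED panel's mounting stud with its second nut

TASK

The LED panel on the rework cradle is held by a brass hex nut on its corner stud, and the bar-handled lock nut above it is still loose. Run the lock nut down the stud (clockwise seen from above) until it meets the hex nut, tighten it firmly against it by feel so that the two stay jammed together, and let go. The hex nut must not turn with it, so stop before it slips, and leave the rest of the bench as it is.

Things in the scene. Friction and masses are not known exactly. Their poses are not given: they have to be found in the camera images.
- cradle: Fixed black rework cradle, base plate 210 (x) x 240 (y) x 12 mm, with an LED panel (150 x 160 mm, top at z 38 mm) on it. Origin: centre of its underside, on the table. The upright threaded steel stud (8 mm thick, top end at z 110 mm) stands at x -65, y -65 mm in its frame; beside it on the plate, at x 35, y -85 mm, lies a steel parts dish 62 mm wide, 8 mm deep.
- lock_nut: The second nut, to be turned: steel, on the stud. Round flange 30 mm wide, 5 mm thick; on it an upright grip bar 46 mm long (its own x), 14 mm thick (its own y), 32 mm tall; the stud runs through its middle and out above. Origin: on the stud's axis, underside of the flange; z up; bar top at z 37 mm. Clockwise seen from above lowers it 5 mm per turn; it starts 1.6 to 3.5 rad short of the hex nut.
- lock_grip (a point): Middle of the grip bar, on the stud's axis, 29 mm above the flange's underside: pinch here across the 14 mm. The nut turns against 0.08 N m of drag; once on the hex nut, torque climbs about 2 N m per rad. 0.2 to 0.3 N m over the drag is firmly tight, at 0.40 the hex nut slips. When the tool stands still the drag may act either way, so it feels 0.08 more or less. It stays where left.
- stop_nut: The first nut: brass hex nut 33 mm across the corners, 12 mm tall, under the lock nut on the same stud. Origin: on the stud's axis, at its underside, 35 mm above the table give or take 0.3 mm. Held by friction alone; it must not be turned.
- stop_corner (a point): A point on a corner of the hex nut's top face, 16.5 mm from the stud's axis: it shows whether the hex nut has turned.
- spare_nut: Loose bystander: small steel hex nut, 21 mm across, 8 mm tall, in the parts dish. Origin at its underside.
- tweezers: Loose bystander: steel tweezers 115 mm long lying on the LED panel. Origin at their underside.
- braid: Loose bystander: green round desoldering-braid dispenser, 60 mm wide, 16 mm tall, on the table. Origin at its underside.
- cutters: Loose bystander: side cutters, about 125 mm long, on the table. Origin at their underside.
- screwdriver: Loose bystander: screwdriver with a red handle, lying on the table.
- flux: Loose bystander: upright bottle 36 mm wide, 85 mm tall, on the table. Origin at its underside.

How it is judged (in metres and radians):
On the way:
1. the lock nut bears on the hex nut with more than 10 N (a tightening torque of 0.11 N m over the drag) (contact force between lock_nut and stop_nut above 10 N), for 0.2 s.
At the end, for the whole second after the job is handed in: The lock nut stays jammed against the hex nut (still more than 2 N between the two after having been tightened), at rest and released; the hex nut's corner is within 2 mm (0.12 rad) of where it was (contact force between lock_nut and stop_nut above 2 N and distance of stop_corner from where it was at the start of the episode below 0.002 m and angular speed of lock_nut below 0.05 rad/s); the robot touches nothing.
It fails at once if the hex nut is turned: its corner moves more than 2 mm (0.12 rad) (distance of stop_corner from where it was at the start of the episode above 0.002 m).
It fails at once if a bystander is shifted by more than 20 mm (distance of any of spare_nut, tweezers, braid, cutters, screwdriver, flux from where it was at the start of the episode above 0.02 m).
It also fails if it takes over 67 s, if anything falls off the work surface, if the arm or the gripper's body presses on something with over 40 N, if the wrist force passes 120 N, or if a joint passes its speed limit or range.

ROBOT

A 7-joint arm with a two-finger parallel gripper is mounted at the origin on the work surface. World frame = base frame: x ahead of the robot, y to its left, z up, the work surface at z = 0. Lengths are in mm, angles in rad, forces in N, time in s.
With the tool pointing down it reaches from about 425 to 950 mm from the base axis. Payload 4.7 kg.
Tool frame: the origin (TCP) lies on the centre line of the jaws, within the pads' length; the fingertips stand 25 mm ahead of it and the grasp point (between the pads) lies 6 mm ahead of it; z points along the fingers, y is the line along which they close (so a half turn about z gives the same grasp; the last joint's range is limited). The gripper opens to 87 mm and grips with 3 to 60 N. Pads are 19 mm wide; open, the fingers measure 117 mm over their backs; the gripper's body (75 mm by 190 mm) begins 51 mm behind the grasp point.
Start: joints at [-1.201, 0.469, -0.049, 1.532, 0.024, 1.141, -0.082], TCP at [262.073, 622.064, 247.573] pointing down, gripper open.
Joint ranges: [-2.59, 2.59], [-0.33, 1.99], [-1.39, 1.29], [0.1, 2.45], [-1.04, 4.18], [0.21, 1.99], [-2.66, 2.66]. Speed limits (rad/s): [2.57, 2.57, 3.14, 3.14, 3.14, 3.14, 3.14].

INTERFACE

Orientations are given as a unit quaternion [w, x, y, z].
In Python, from plant import bot gives the robot as it stands.
- The arm moves only by the shell command python3 -m crank 'ROWS' [FORCE]. ROWS is JSON, a list that holds one entry, the list of rows, each a list of 7 numbers: the shift along the world's x, y, z scaled (see below), then the turn, a rotation vector about the world's x, y, z scaled (see below), then the gripper's target within -1 to 1 (fully open at 1, half-way at 0, shut at -1). In form: [[[dx, dy, dz, rx, ry, rz, claw], ...]]. A call has exactly 10 rows; each row is the pose to reach, as a shift and turn from the pose commanded when the call began, turning the shorter way round; what a row does not reach only later rows make up. The controller multiplies each number of a shift by 0.25 m and each number of a turn by 180 degrees. A row lasts 1/8 s, in which the tool goes at most 62.5 mm and 10.7 degrees, less where a joint would pass 70% of its speed; a pose out of reach is approached as far as the arm can. A call with a number of a shift or a turn outside -1 to 1 is refused whole. A call with a gripper value outside its range is refused whole. The fingers move at their own pace and stop on an object; FORCE is the grip in N (left out, the last holds). Time passes only in rows, so rows that repeat a pose let the fingers close, or fill a call up. It gives the time, the measured TCP pose, the force, the opening and the grip force at its end, in the units of the state.
- bot.sense(): the state, without advancing time (a new reading comes with each control period).
- bot.get_image(name): name is "side" or "top" or "wrist"; returns a dict with "frame" (384x512x3 uint8, red, green, blue), "fx", "fy", "cx", "cy" (pixels), "origin" and "rotation" of the camera in the world; the wrist camera has in their place "mount" (4x4, takes a point from camera to tool coordinates, whose origin is the TCP and whose axes are the flange's). Camera axes: x right, y up, looking along -z (the intrinsics and any distortion apply to the point x, -y, -z); pixel columns grow to the right and rows downward; lengths in mm; the calibration is good to about 2 mm. A picture is of the moment at which its call begins: read the wrist's pose just before it. There is no depth.
- bot.close_job(): hands the job in; it is judged then, once.
The state is a dict: "clock": time; "joint_positions": joint angles; "qvel": joint speeds; "effort": joint torques, N m; "ee_pos": TCP position; "eef_rot": TCP orientation; "ft_force": force on the tool from outside, world axes, zero at the start; "torque": the same for the moment, N m; "finger_gap": finger opening in mm; "grip_force": force on a finger pad.
Only numpy, scipy, OpenCV 4.12 (cv2) and the standard library are available. Lean on these libraries where they do the work, as an engineer would, in place of code of your own. Each camera call takes 0.05 s, during which the arm holds its last target. There are 200 camera calls.

## Working session

There is one attempt and no reset: what is moved stays moved. The work goes in short steps, Python scripts to look and compute and a shell command to move; the robot and the scene stay as the last step left them, time stands still between calls to the robot, and variables do not carry over. Pictures are saved under pics/ and viewed, at most 10 in all, crops included, and the job is handed in when it is done.

```bash
mkdir -p pics; ls; python3 - <<'E'
from plant import bot
import cv2,numpy as np
s=bot.sense();print(s)
for n in("top","side"):
    d=bot.get_image(n);cv2.imwrite(f"pics/{n}0.png",d["frame"][...,::-1])
    print(n,{k:v for k,v in d.items() if k!="frame"})
E
```

```text
pics
{'clock': 0.0, 'joint_positions': array([-1.20090597,  0.46947117, -0.04858726,  1.53372028,  0.02411385,
        1.14097792, -0.08226093]), 'qvel': array([ 0.00155394,  0.00149577,  0.0017147 ,  0.00012849,  0.00103104,
        0.00104511, -0.00082718]), 'effort': array([-2.95989448e-04, -5.08012033e+01, -8.05703318e-02, -2.36158097e+01,
       -6.12771674e-02,  3.81265569e-02,  1.86653019e-04]), 'ee_pos': array([261.88478566, 621.51940285, 246.46816058]), 'eef_rot': array([-1.53256684e-04,  1.98042025e-01,  9.80193025e-01, -9.83417263e-04]), 'ft_force': array([ 0.41536498,  0.2127316 , -0.29931138]), 'torque': array([ 0.04788006, -0.01302465,  0.01971498]), 'grip_force': 0.0, 'finger_gap': 86.87828536773537}
top {'fx': 358.205847503486, 'fy': 358.205847503486, 'cx': 256.16581961072126, 'cy': 188.55781483316562, 'origin': array([448.87462293,   8.14608259, 983.20098345]), 'rotation': array([ 0.71207119,  0.0480075 , -0.03171017, -0.69974593])}
side {'fx': 430.9312720032955, 'fy': 430.9312720032955, 'cx': 254.63098455783438, 'cy': 189.2142323427385, 'origin': array([ 153.31313176, -550.89497727,  928.09346171]), 'rotation': array([ 0.90188115,  0.31841828, -0.09658736, -0.27548335])}
```

View pics/top0.png

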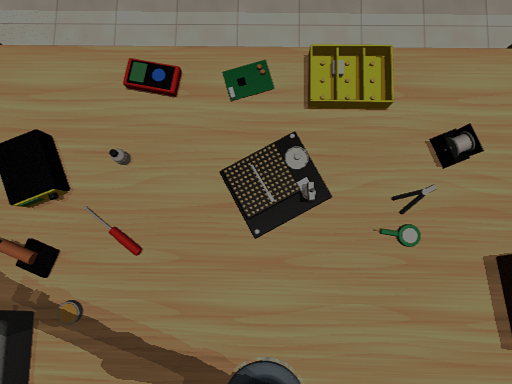

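View pics/side0.png

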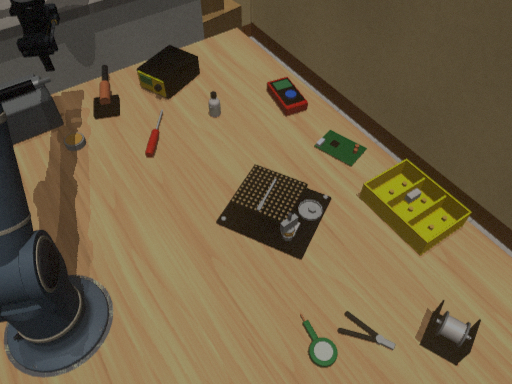

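The top view shows the lock nut near (307,189) and the dish at (297,157). In the side view the nut is near (290,226). I'll enlarge both.

```bash
python3 - <<'E'
import cv2,numpy as np
a=cv2.imread("pics/top0.png")[165:215,282:332]
b=cv2.imread("pics/side0.png")[200:250,265:315]
f=lambda i:cv2.resize(i,(400,400),interpolation=cv2.INTER_CUBIC)
cv2.imwrite("pics/c1.png",cv2.convertScaleAbs(np.hstack([f(a),f(b)]),alpha=1.3))
E
```

```text
(no output)
```

View pics/c1.png

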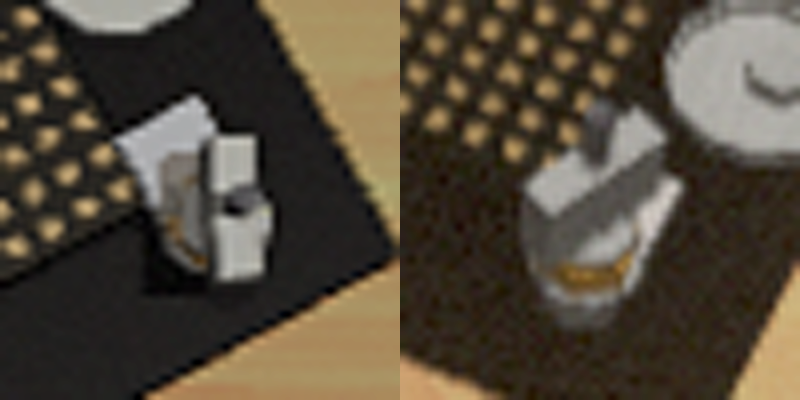

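The left crop (top) shows the bar's upper face running from (235,138) to (242,278), centred at (238,206). In the right crop (side) the bar's centre is at (597,160) and its ends are at about (528,190) and (652,130).

```bash
cat > h.py <<'E'
import numpy as np
from scipy.spatial.transform import Rotation as R
C={"top":(358.205847503486,256.16581961,188.55781483,[448.87462293,8.14608259,983.20098345],[0.71207119,0.0480075,-0.03171017,-0.69974593]),
"side":(430.9312720032955,254.63098455,189.21423234,[153.31313176,-550.89497727,928.09346171],[0.90188115,0.31841828,-0.09658736,-0.27548335])}
def quat(q): return R.from_quat(np.r_[q[1:],q[0]])
def plane(n,u,v,z):
    f,cx,cy,o,q=C[n];d=quat(q).apply([(u-cx)/f,-(v-cy)/f,-1]);o=np.array(o)
    return o+d*(z-o[2])/d[2]
E
python3 - <<'E'
from h import *
np.set_printoptions(precision=1,suppress=True)
t=lambda x,y:(282+x/8-.5,165+y/8-.5)
s=lambda x,y:(265+(x-400)/8-.5,200+y/8-.5)
for n,p in(("top",t(238,206)),("side",s(597,160)),("top",t(235,138)),("top",t(242,278)),("side",s(528,190)),("side",s(652,130))):print(n,plane(n,*p,85.5))
print("stud",plane("top",*t(243,193),110),plane("side",*s(600,105),110))
k=[plane("top",*p,12) for p in((293,131),(331,196),(257,238),(219,172))]
for c in k:print(c)
print("ctr",np.mean(k,0))
from plant import bot
z=bot.sense();print(quat(z["eef_rot"]).as_matrix())
E
```

```text
top [ 548.4 -108.7   85.5]
side [ 548.1 -109.4   85.5]
top [ 569.9 -107.7   85.5]
top [ 525.7 -110.    85.5]
side [ 524.7 -106.7   85.5]
side [ 568.2 -109.9   85.5]
stud [ 549.7 -107.   110. ] [ 549.  -107.1  110. ]
[721.  -67.6  12. ]
[ 541.7 -171.6   12. ]
[425.1  26.9  12. ]
[602.9 134.7  12. ]
ctr [572.7 -19.4  12. ]
[[-0.9  0.4 -0. ]
 [ 0.4  0.9 -0. ]
 [-0.  -0.  -1. ]]
```

Both views put the stud at about (548.5,-108.5), which agrees with the cradle pose (yaw 30°). The bar lies along world x. I'll swing over with the tool turned +23°, which leaves the last joint room to turn clockwise.

```bash
python3 -m crank '[[[0.05,-0.12,0,0,0,0.015,1],[0.1,-0.25,0,0,0,0.03,1],[0.15,-0.4,0,0,0,0.05,1],[0.2,-0.55,0,0,0,0.07,1],[0.26,-0.7,0,0,0,0.09,1],[0.32,-0.85,0,0,0,0.11,1],[0.382,-0.974,0,0,0,0.127,1],[0.382,-0.974,0,0,0,0.127,1],[0.382,-0.974,0,0,0,0.127,1],[0.382,-0.974,0,0,0,0.127,1]]]' 30
python3 -m crank '[[[0.05,-0.12,0,0,0,0,1],[0.1,-0.25,0,0,0,0,1],[0.15,-0.4,0,0,0,0,1],[0.2,-0.55,0,0,0,0,1],[0.26,-0.7,0,0,0,0,1],[0.32,-0.85,0,0,0,0,1],[0.382,-0.974,0,0,0,0,1],[0.382,-0.974,0,0,0,0,1],[0.382,-0.974,0,0,0,0,1],[0.382,-0.974,0,0,0,0,1]]]'
python3 -m crank '[[[0.05,-0.12,-0.05,0,0,0,1],[0.1,-0.25,-0.1,0,0,0,1],[0.15,-0.4,-0.15,0,0,0,1],[0.2,-0.55,-0.2,0,0,0,1],[0.26,-0.7,-0.25,0,0,0,0.4],[0.32,-0.85,-0.28,0,0,0,0.2],[0.382,-0.974,-0.3,0,0,0,0.2],[0.382,-0.974,-0.3,0,0,0,0.2],[0.382,-0.974,-0.3,0,0,0,0.2],[0.382,-0.974,-0.3,0,0,0,0.2]]]'
python3 - <<'E'
from plant import bot
import cv2
from h import *
s=bot.sense();print(s["joint_positions"],s["ee_pos"],s["torque"],s["ft_force"])
d=bot.get_image("wrist");cv2.imwrite("pics/w0.png",d["frame"][...,::-1])
print(d["mount"],d["fx"],d["cx"],d["cy"]);print(quat(s["eef_rot"]).as_matrix().round(4))
M=d["mount"];Rw=quat(s["eef_rot"]).as_matrix()
for P in([548.5,-108.5,85.5],[571.5,-108.5,85.5],[525.5,-108.5,85.5],[548.5,-108.5,110]):
    c=np.linalg.inv(M)@np.r_[Rw.T@(np.array(P)-s["ee_pos"]),1]
    print(P,d["cx"]-d["fx"]*c[0]/c[2],d["cy"]+d["fy"]*c[1]/c[2])
E
```

```text
clock: 1.35
ee_pos: [356.8, 379.7, 247.4]
eef_rot: [-0.0, -0.001, 1.0, 0.0]
ft_force: [0.2, -0.4, -0.7]
finger_gap: 87.0
grip_force: 0.0
clock: 2.6
ee_pos: [452.6, 136.6, 247.5]
eef_rot: [-0.0, -0.002, 1.0, 0.0]
ft_force: [-0.8, 0.1, 0.5]
finger_gap: 86.9
grip_force: 0.0
clock: 3.85
ee_pos: [548.4, -106.6, 172.6]
eef_rot: [-0.0, -0.001, 1.0, 0.0]
ft_force: [0.2, -0.5, 0.2]
finger_gap: 52.8
grip_force: 0.0
[-0.09523555  0.36378279  0.26859302  1.90584071 -0.12314399  0.88798371
  1.80817104] [ 548.44697094 -106.62720035  172.63780372] [ 1.09286093e-01 -8.15772180e-03  6.08263381e-05] [ 0.19161608 -0.46342489  0.22821569]
[[-2.16026376e-04  9.62181178e-01  2.72410230e-01  7.54979927e+01]
 [ 9.99999824e-01  3.58197605e-04 -4.72172634e-04  4.52222017e-02]
 [-5.51892313e-04  2.72410080e-01 -9.62181087e-01 -1.37197128e+02]
 [ 0.00000000e+00  0.00000000e+00  0.00000000e+00  1.00000000e+00]] 307.75332663714903 258.02704495235116 191.39643676166912
[[-1.0e+00 -2.9e-03 -2.0e-04]
 [-2.9e-03  1.0e+00  9.0e-04]
 [ 2.0e-04  9.0e-04 -1.0e+00]]
[548.5, -108.5, 85.5] 255.28680540032354 206.48650850064683
[571.5, -108.5, 85.5] 255.28012088392168 234.16119146015814
[525.5, -108.5, 85.5] 255.29385360847948 177.30609896592023
[548.5, -108.5, 110] 255.0351981503138 217.80144654394684
```

View pics/w0.png

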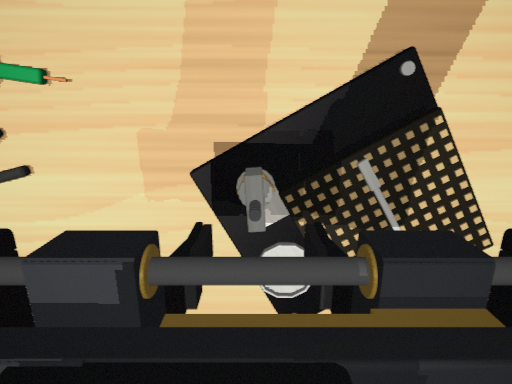

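The wrist picture shows the bar from (254,168) to (256,232), with its near end face in the upper rows. That matches the prediction to about 1 mm, with yaw about 0. The panel side is clear at the descent height. Descend, settle, then close.

```bash
python3 -m crank '[[[-0.002,0,-0.06,0,0,0,0.2],[-0.002,0,-0.12,0,0,0,0.2],[-0.002,0,-0.18,0,0,0,0.2],[-0.002,0,-0.24,0,0,0,0.2],[-0.002,0,-0.29,0,0,0,0.2],[-0.002,0,-0.33,0,0,0,0.2],[-0.002,0,-0.352,0,0,0,0.2],[-0.002,0,-0.352,0,0,0,0.2],[-0.002,0,-0.352,0,0,0,0.2],[-0.002,0,-0.352,0,0,0,0.2]]]' 60
python3 -c "
from plant import bot
s=bot.sense();print(s['ee_pos'],s['torque'],s['ft_force'])
for i in range(8):
    s=bot.sense();print(s['torque'][2],s['ft_force'])"
python3 -m crank '[[[0,0,0,0,0,0,-0.2],[0,0,0,0,0,0,-0.4],[0,0,0,0,0,0,-0.6],[0,0,0,0,0,0,-0.8],[0,0,0,0,0,0,-1],[0,0,0,0,0,0,-1],[0,0,0,0,0,0,-1],[0,0,0,0,0,0,-1],[0,0,0,0,0,0,-1],[0,0,0,0,0,0,-1]]]' 60
python3 -c "
from plant import bot
s=bot.sense();print(s)"
```

```text
clock: 5.15
ee_pos: [548.4, -108.5, 85.0]
eef_rot: [0.0, -0.0, 1.0, -0.0]
ft_force: [-0.0, -0.4, 1.0]
finger_gap: 52.4
grip_force: 0.0
[ 548.40525812 -108.49153863   85.04426466] [0.08348866 0.06994551 0.04924915] [-0.02889662 -0.41821364  1.03932617]
0.04924915096721829 [-0.02889662 -0.41821364  1.03932617]
0.04924915096721829 [-0.02889662 -0.41821364  1.03932617]
0.04924915096721829 [-0.02889662 -0.41821364  1.03932617]
0.04924915096721829 [-0.02889662 -0.41821364  1.03932617]
0.04924915096721829 [-0.02889662 -0.41821364  1.03932617]
0.04924915096721829 [-0.02889662 -0.41821364  1.03932617]
0.04924915096721829 [-0.02889662 -0.41821364  1.03932617]
0.04924915096721829 [-0.02889662 -0.41821364  1.03932617]
clock: 6.4
ee_pos: [548.1, -108.9, 84.6]
eef_rot: [0.0, 0.0, 1.0, -0.0]
ft_force: [0.2, -2.8, -1.8]
finger_gap: 13.9
grip_force: 60.0
{'clock': 6.4, 'joint_positions': array([-0.06345635,  0.48484915,  0.23857098,  1.97024783, -0.16999178,
        0.70528067,  1.84910747]), 'qvel': array([ 3.96392024e-04,  1.54957985e-03,  4.19219603e-04,  5.39940659e-04,
       -7.00577346e-05, -1.28074358e-03, -2.68680490e-03]), 'effort': array([-1.85901426e+00, -4.39910996e+01,  1.32286716e+00, -1.65012717e+01,
       -5.62019907e-01,  3.82034127e-01,  3.07144644e-02]), 'ee_pos': array([ 548.05175069, -108.92548131,   84.57554319]), 'eef_rot': array([ 2.57070107e-05,  6.06473774e-05,  9.99999968e-01, -2.44622865e-04]), 'ft_force': array([ 0.15377496, -2.78345629, -1.78770435]), 'torque': array([-0.75413851,  0.00456895, -0.03408297]), 'grip_force': 59.99568773433566, 'finger_gap': 13.860264007436767}
```

Gripped at 13.9 mm. The sideways force puts the stud about 0.5 mm further in −y. First turn −80°, which is below the 1.6 rad minimum, following the pitch down.

```bash
cat > feel.py <<'E'
from plant import bot
from h import *
import sys
def feel(n=6):
    L=[]
    for i in range(n):
        bot.get_image("wrist");s=bot.sense();L.append(np.r_[s["torque"][2],s["effort"][6],s["ft_force"]])
    r=quat(s["eef_rot"]).as_matrix();y=np.degrees(np.arctan2(r[1,0],r[0,0]))
    L=np.array(L)
    print("t%.2f"%s["clock"],"Tz,e7,F",L.mean(0).round(3),"sd",L.std(0)[:2].round(3),"yaw %.2f"%y,s["ee_pos"].round(2),"j7 %.3f"%s["joint_positions"][6],"tor",s["torque"].round(3),"gap %.2f"%s["finger_gap"])
feel(int(sys.argv[1]) if len(sys.argv)>1 else 6)
E
python3 feel.py 5
python3 -m crank '[[[0,-0.002,0,0,0,-0.044,-1],[0,-0.002,-0.001,0,0,-0.088,-1],[0,-0.002,-0.0015,0,0,-0.132,-1],[0,-0.002,-0.002,0,0,-0.176,-1],[0,-0.002,-0.0025,0,0,-0.22,-1],[0,-0.002,-0.003,0,0,-0.264,-1],[0,-0.002,-0.0035,0,0,-0.308,-1],[0,-0.002,-0.004,0,0,-0.352,-1],[0,-0.002,-0.0044,0,0,-0.396,-1],[0,-0.002,-0.0044,0,0,-0.444,-1]]]'
python3 feel.py 5
```

```text
t6.65 Tz,e7,F [-0.017  0.031  0.317 -4.21  -0.828] sd [0.021 0.   ] yaw 179.99 [ 548.04 -108.89   84.57] j7 1.849 tor [-0.944 -0.004  0.023] gap 13.70
clock: 7.9
ee_pos: [547.7, -109.6, 83.5]
eef_rot: [0.0, 0.644, 0.765, -0.0]
ft_force: [-1.7, -4.9, -0.9]
finger_gap: 13.8
grip_force: 60.0
t8.15 Tz,e7,F [-0.069 -0.081 -1.947 -4.496  0.689] sd [0.039 0.156] yaw 100.13 [ 547.67 -109.57   83.45] j7 0.721 tor [-1.16   0.318 -0.033] gap 13.29
```

The gap dropping to 13.3 mm and the side force show the stud slightly further −x/−y, so I'll re-centre. Now search in 6–8° steps, feeling after each one.

```bash
sed -i 's/    L=\[\]/    s=bot.sense();L=[np.r_[s["torque"][2],s["effort"][6],s["ft_force"]]];print("moving Tz %.3f e7 %.3f"%tuple(L[0][:2]))/' feel.py
python3 -m crank '[[[-0.0008,-0.002,0,0,0,-0.006,-1],[-0.0016,-0.004,0,0,0,-0.012,-1],[-0.0016,-0.004,0,0,0,-0.018,-1],[-0.0016,-0.004,0,0,0,-0.024,-1],[-0.0016,-0.004,-0.0003,0,0,-0.03,-1],[-0.0016,-0.004,-0.0003,0,0,-0.036,-1],[-0.0016,-0.004,-0.0005,0,0,-0.042,-1],[-0.0016,-0.004,-0.0005,0,0,-0.048,-1],[-0.0016,-0.004,-0.0006,0,0,-0.054,-1],[-0.0016,-0.004,-0.0006,0,0,-0.06,-1]]]'
python3 feel.py 4
python3 -m crank '[[[0,0,0,0,0,-0.004,-1],[0,0,0,0,0,-0.008,-1],[0,0,0,0,0,-0.012,-1],[0,0,0,0,0,-0.016,-1],[0,0,-0.0002,0,0,-0.02,-1],[0,0,-0.0002,0,0,-0.024,-1],[0,0,-0.0003,0,0,-0.028,-1],[0,0,-0.0003,0,0,-0.032,-1],[0,0,-0.0004,0,0,-0.036,-1],[0,0,-0.0004,0,0,-0.04,-1]]]'
python3 feel.py 4
```

```text
clock: 9.4
ee_pos: [547.6, -109.7, 83.3]
eef_rot: [-0.0, 0.712, 0.702, 0.0]
ft_force: [-1.9, -2.2, 2.5]
finger_gap: 13.7
grip_force: 60.0
moving Tz 0.050 e7 0.022
t9.60 Tz,e7,F [ 0.051 -0.049 -2.376 -1.536  1.703] sd [0.03  0.042] yaw 89.29 [ 547.53 -109.73   83.26] j7 0.572 tor [-0.417  0.559  0.02 ] gap 13.40
clock: 10.85
ee_pos: [547.5, -109.8, 83.2]
eef_rot: [-0.0, 0.754, 0.656, -0.0]
ft_force: [-4.1, -1.4, 2.3]
finger_gap: 13.6
grip_force: 60.0
moving Tz 0.008 e7 -0.011
t11.05 Tz,e7,F [ 0.045 -0.058 -3.757 -0.171  2.436] sd [0.019 0.028] yaw 82.09 [ 547.51 -109.77   83.15] j7 0.472 tor [-0.049  0.966  0.051] gap 13.75
```

About 98° turned with only drag felt. Next come 5° steps, each guarded by a torque check that breaks the chain.

```bash
sed -i 's/^feel(int.*/    return L[:,0].mean()\nsys.exit(feel(3)>0.105)/' feel.py
python3 -m crank '[[[-0.0012,0,0,0,0,-0.0028,-1],[-0.0012,0,0,0,0,-0.0056,-1],[-0.0012,0,0,0,0,-0.0084,-1],[-0.0012,0,0,0,0,-0.0112,-1],[-0.0012,0,-0.0001,0,0,-0.014,-1],[-0.0012,0,-0.0001,0,0,-0.0168,-1],[-0.0012,0,-0.0002,0,0,-0.0196,-1],[-0.0012,0,-0.0002,0,0,-0.0224,-1],[-0.0012,0,-0.0003,0,0,-0.0252,-1],[-0.0012,0,-0.0003,0,0,-0.028,-1]]]' >/dev/null && python3 feel.py && 
python3 -m crank '[[[0,0,0,0,0,-0.0028,-1],[0,0,0,0,0,-0.0056,-1],[0,0,0,0,0,-0.0084,-1],[0,0,0,0,0,-0.0112,-1],[0,0,-0.0001,0,0,-0.014,-1],[0,0,-0.0001,0,0,-0.0168,-1],[0,0,-0.0002,0,0,-0.0196,-1],[0,0,-0.0002,0,0,-0.0224,-1],[0,0,-0.0003,0,0,-0.0252,-1],[0,0,-0.0003,0,0,-0.028,-1]]]' >/dev/null && python3 feel.py &&
python3 -m crank '[[[0,0,0,0,0,-0.0028,-1],[0,0,0,0,0,-0.0056,-1],[0,0,0,0,0,-0.0084,-1],[0,0,0,0,0,-0.0112,-1],[0,0,-0.0001,0,0,-0.014,-1],[0,0,-0.0001,0,0,-0.0168,-1],[0,0,-0.0002,0,0,-0.0196,-1],[0,0,-0.0002,0,0,-0.0224,-1],[0,0,-0.0003,0,0,-0.0252,-1],[0,0,-0.0003,0,0,-0.028,-1]]]' >/dev/null && python3 feel.py &&
python3 -m crank '[[[0,0,0,0,0,-0.0028,-1],[0,0,0,0,0,-0.0056,-1],[0,0,0,0,0,-0.0084,-1],[0,0,0,0,0,-0.0112,-1],[0,0,-0.0001,0,0,-0.014,-1],[0,0,-0.0001,0,0,-0.0168,-1],[0,0,-0.0002,0,0,-0.0196,-1],[0,0,-0.0002,0,0,-0.0224,-1],[0,0,-0.0003,0,0,-0.0252,-1],[0,0,-0.0003,0,0,-0.028,-1]]]' >/dev/null && python3 feel.py
```

```text
moving Tz 0.091 e7 -0.031
t12.45 Tz,e7,F [ 0.058 -0.066 -2.744  1.618  1.017] sd [0.037 0.021] yaw 77.05 [ 547.4  -109.78   83.13] j7 0.402 tor [0.308 0.659 0.032] gap 13.59False
```

The guard tripped on an exit-code bug, not on torque. I'll fix it and continue.

```bash
sed -i 's/^sys.exit.*/sys.exit(int(feel(3)>0.105))/' feel.py
python3 -m crank '[[[-0.0005,0,0,0,0,-0.0028,-1],[-0.0005,0,0,0,0,-0.0056,-1],[-0.0005,0,0,0,0,-0.0084,-1],[-0.0005,0,0,0,0,-0.0112,-1],[-0.0005,0,-0.0001,0,0,-0.014,-1],[-0.0005,0,-0.0001,0,0,-0.0168,-1],[-0.0005,0,-0.0002,0,0,-0.0196,-1],[-0.0005,0,-0.0002,0,0,-0.0224,-1],[-0.0005,0,-0.0003,0,0,-0.0252,-1],[-0.0005,0,-0.0003,0,0,-0.028,-1]]]' >/dev/null && python3 feel.py && 
python3 -m crank '[[[0,0,0,0,0,-0.0028,-1],[0,0,0,0,0,-0.0056,-1],[0,0,0,0,0,-0.0084,-1],[0,0,0,0,0,-0.0112,-1],[0,0,-0.0001,0,0,-0.014,-1],[0,0,-0.0001,0,0,-0.0168,-1],[0,0,-0.0002,0,0,-0.0196,-1],[0,0,-0.0002,0,0,-0.0224,-1],[0,0,-0.0003,0,0,-0.0252,-1],[0,0,-0.0003,0,0,-0.028,-1]]]' >/dev/null && python3 feel.py &&
python3 -m crank '[[[0,0,0,0,0,-0.0028,-1],[0,0,0,0,0,-0.0056,-1],[0,0,0,0,0,-0.0084,-1],[0,0,0,0,0,-0.0112,-1],[0,0,-0.0001,0,0,-0.014,-1],[0,0,-0.0001,0,0,-0.0168,-1],[0,0,-0.0002,0,0,-0.0196,-1],[0,0,-0.0002,0,0,-0.0224,-1],[0,0,-0.0003,0,0,-0.0252,-1],[0,0,-0.0003,0,0,-0.028,-1]]]' >/dev/null && python3 feel.py &&
python3 -m crank '[[[0,0,0,0,0,-0.0028,-1],[0,0,0,0,0,-0.0056,-1],[0,0,0,0,0,-0.0084,-1],[0,0,0,0,0,-0.0112,-1],[0,0,-0.0001,0,0,-0.014,-1],[0,0,-0.0001,0,0,-0.0168,-1],[0,0,-0.0002,0,0,-0.0196,-1],[0,0,-0.0002,0,0,-0.0224,-1],[0,0,-0.0003,0,0,-0.0252,-1],[0,0,-0.0003,0,0,-0.028,-1]]]' >/dev/null && python3 feel.py
```

```text
moving Tz 0.008 e7 -0.031
t13.85 Tz,e7,F [ 0.048 -0.066 -1.602  2.525 -0.414] sd [0.028 0.021] yaw 72.01 [ 547.3  -109.8    83.07] j7 0.332 tor [0.546 0.368 0.036] gap 13.35
moving Tz 0.137 e7 -0.031
t15.25 Tz,e7,F [ 0.093 -0.066 -0.843  4.343  0.407] sd [0.035 0.021] yaw 66.97 [ 547.27 -109.82   83.  ] j7 0.262 tor [0.737 0.343 0.061] gap 13.52
moving Tz 0.121 e7 -0.031
t16.65 Tz,e7,F [ 0.07  -0.067 -1.774  4.646  0.526] sd [0.032 0.022] yaw 61.91 [ 547.2  -109.82   82.92] j7 0.192 tor [0.96  0.393 0.032] gap 14.06
moving Tz 0.041 e7 -0.032
t18.05 Tz,e7,F [ 0.052 -0.067 -1.666  5.241  0.879] sd [0.014 0.022] yaw 56.88 [ 547.16 -109.82   82.84] j7 0.123 tor [0.952 0.455 0.038] gap 13.66
```

Joint 7's effort is nearly noise-free and steady (−0.067, the drag), so I'll guard on it too and continue, re-centring slightly.

```bash
sed -i 's/    return L.*/    return L[:,0].mean()>0.13 or L[-1,1]<-0.11/; s/^sys.exit.*/sys.exit(int(feel(3)))/; s/,"sd",L.std(0)\[:2\].round(3)/,"e7 last %.3f"%L[-1,1]/' feel.py
python3 -m crank '[[[-0.0005,0.0012,0,0,0,-0.0028,-1],[-0.0005,0.0012,0,0,0,-0.0056,-1],[-0.0005,0.0012,0,0,0,-0.0084,-1],[-0.0005,0.0012,0,0,0,-0.0112,-1],[-0.0005,0.0012,-0.0001,0,0,-0.014,-1],[-0.0005,0.0012,-0.0001,0,0,-0.0168,-1],[-0.0005,0.0012,-0.0002,0,0,-0.0196,-1],[-0.0005,0.0012,-0.0002,0,0,-0.0224,-1],[-0.0005,0.0012,-0.0003,0,0,-0.0252,-1],[-0.0005,0.0012,-0.0003,0,0,-0.028,-1]]]' >/dev/null && python3 feel.py && 
python3 -m crank '[[[0,0,0,0,0,-0.0028,-1],[0,0,0,0,0,-0.0056,-1],[0,0,0,0,0,-0.0084,-1],[0,0,0,0,0,-0.0112,-1],[0,0,-0.0001,0,0,-0.014,-1],[0,0,-0.0001,0,0,-0.0168,-1],[0,0,-0.0002,0,0,-0.0196,-1],[0,0,-0.0002,0,0,-0.0224,-1],[0,0,-0.0003,0,0,-0.0252,-1],[0,0,-0.0003,0,0,-0.028,-1]]]' >/dev/null && python3 feel.py &&
python3 -m crank '[[[0,0,0,0,0,-0.0028,-1],[0,0,0,0,0,-0.0056,-1],[0,0,0,0,0,-0.0084,-1],[0,0,0,0,0,-0.0112,-1],[0,0,-0.0001,0,0,-0.014,-1],[0,0,-0.0001,0,0,-0.0168,-1],[0,0,-0.0002,0,0,-0.0196,-1],[0,0,-0.0002,0,0,-0.0224,-1],[0,0,-0.0003,0,0,-0.0252,-1],[0,0,-0.0003,0,0,-0.028,-1]]]' >/dev/null && python3 feel.py &&
python3 -m crank '[[[0,0,0,0,0,-0.0028,-1],[0,0,0,0,0,-0.0056,-1],[0,0,0,0,0,-0.0084,-1],[0,0,0,0,0,-0.0112,-1],[0,0,-0.0001,0,0,-0.014,-1],[0,0,-0.0001,0,0,-0.0168,-1],[0,0,-0.0002,0,0,-0.0196,-1],[0,0,-0.0002,0,0,-0.0224,-1],[0,0,-0.0003,0,0,-0.0252,-1],[0,0,-0.0003,0,0,-0.028,-1]]]' >/dev/null && python3 feel.py
```

```text
moving Tz 0.053 e7 -0.032
t19.45 Tz,e7,F [ 0.03  -0.066 -1.366  3.622  0.417] e7 last -0.065 yaw 51.84 [ 547.08 -109.72   82.78] j7 0.052 tor [0.718 0.478 0.02 ] gap 13.87
moving Tz 0.072 e7 -0.031
t20.85 Tz,e7,F [ 0.066 -0.066 -1.772  2.276  1.403] e7 last -0.064 yaw 46.80 [ 547.08 -109.68   82.72] j7 -0.017 tor [0.546 0.579 0.078] gap 13.69
moving Tz 0.098 e7 -0.031
t22.25 Tz,e7,F [ 0.055 -0.066 -2.89   2.64   1.816] e7 last -0.064 yaw 41.77 [ 547.04 -109.61   82.62] j7 -0.087 tor [0.518 0.81  0.024] gap 13.45
moving Tz 0.097 e7 -0.031
t23.65 Tz,e7,F [ 0.089 -0.065 -3.994  3.079  2.669] e7 last -0.064 yaw 36.73 [ 547.03 -109.57   82.54] j7 -0.158 tor [0.558 1.053 0.073] gap 13.66
```

143° turned, still only drag. Continue.

```bash

python3 -m crank '[[[-0.0012,0.001,0,0,0,-0.0028,-1],[-0.0012,0.001,0,0,0,-0.0056,-1],[-0.0012,0.001,0,0,0,-0.0084,-1],[-0.0012,0.001,0,0,0,-0.0112,-1],[-0.0012,0.001,0,0,0,-0.014,-1],[-0.0012,0.001,0,0,0,-0.0168,-1],[-0.0012,0.001,0,0,0,-0.0196,-1],[-0.0012,0.001,0,0,0,-0.0224,-1],[-0.0012,0.001,0,0,0,-0.0252,-1],[-0.0012,0.001,-0.0001,0,0,-0.028,-1]]]' >/dev/null && python3 feel.py && 
python3 -m crank '[[[0,0,0,0,0,-0.0028,-1],[0,0,0,0,0,-0.0056,-1],[0,0,0,0,0,-0.0084,-1],[0,0,0,0,0,-0.0112,-1],[0,0,-0.0001,0,0,-0.014,-1],[0,0,-0.0001,0,0,-0.0168,-1],[0,0,-0.0002,0,0,-0.0196,-1],[0,0,-0.0002,0,0,-0.0224,-1],[0,0,-0.0003,0,0,-0.0252,-1],[0,0,-0.0003,0,0,-0.028,-1]]]' >/dev/null && python3 feel.py &&
python3 -m crank '[[[0,0,0,0,0,-0.0028,-1],[0,0,0,0,0,-0.0056,-1],[0,0,0,0,0,-0.0084,-1],[0,0,0,0,0,-0.0112,-1],[0,0,-0.0001,0,0,-0.014,-1],[0,0,-0.0001,0,0,-0.0168,-1],[0,0,-0.0002,0,0,-0.0196,-1],[0,0,-0.0002,0,0,-0.0224,-1],[0,0,-0.0003,0,0,-0.0252,-1],[0,0,-0.0003,0,0,-0.028,-1]]]' >/dev/null && python3 feel.py &&
python3 -m crank '[[[0,0,0,0,0,-0.0028,-1],[0,0,0,0,0,-0.0056,-1],[0,0,0,0,0,-0.0084,-1],[0,0,0,0,0,-0.0112,-1],[0,0,-0.0001,0,0,-0.014,-1],[0,0,-0.0001,0,0,-0.0168,-1],[0,0,-0.0002,0,0,-0.0196,-1],[0,0,-0.0002,0,0,-0.0224,-1],[0,0,-0.0003,0,0,-0.0252,-1],[0,0,-0.0003,0,0,-0.028,-1]]]' >/dev/null && python3 feel.py
```

```text
moving Tz 0.111 e7 -0.032
t25.05 Tz,e7,F [ 0.06  -0.066 -1.361  0.566 -0.751] e7 last -0.065 yaw 31.68 [ 546.95 -109.53   82.56] j7 -0.228 tor [0.078 0.462 0.03 ] gap 13.51
moving Tz 0.086 e7 -0.031
t26.45 Tz,e7,F [ 0.063 -0.066 -0.918 -0.613 -1.357] e7 last -0.064 yaw 26.65 [ 546.91 -109.45   82.49] j7 -0.298 tor [-0.159  0.3    0.093] gap 13.42
moving Tz 0.073 e7 -0.030
t27.85 Tz,e7,F [ 0.065 -0.065 -0.84  -0.707 -1.226] e7 last -0.063 yaw 21.60 [ 546.84 -109.42   82.4 ] j7 -0.369 tor [-0.245  0.28   0.06 ] gap 13.80
moving Tz 0.082 e7 -0.029
t29.25 Tz,e7,F [ 0.068 -0.064 -0.602 -0.125 -0.071] e7 last -0.063 yaw 16.56 [ 546.84 -109.39   82.31] j7 -0.440 tor [-0.213  0.395  0.078] gap 13.86
```

163.5° so far. Continue.

```bash

python3 -m crank '[[[0,0,0,0,0,-0.0028,-1],[0,0,0,0,0,-0.0056,-1],[0,0,0,0,0,-0.0084,-1],[0,0,0,0,0,-0.0112,-1],[0,0,-0.0001,0,0,-0.014,-1],[0,0,-0.0001,0,0,-0.0168,-1],[0,0,-0.0002,0,0,-0.0196,-1],[0,0,-0.0002,0,0,-0.0224,-1],[0,0,-0.0003,0,0,-0.0252,-1],[0,0,-0.0003,0,0,-0.028,-1]]]' >/dev/null && python3 feel.py &&
python3 -m crank '[[[0,0,0,0,0,-0.0028,-1],[0,0,0,0,0,-0.0056,-1],[0,0,0,0,0,-0.0084,-1],[0,0,0,0,0,-0.0112,-1],[0,0,-0.0001,0,0,-0.014,-1],[0,0,-0.0001,0,0,-0.0168,-1],[0,0,-0.0002,0,0,-0.0196,-1],[0,0,-0.0002,0,0,-0.0224,-1],[0,0,-0.0003,0,0,-0.0252,-1],[0,0,-0.0003,0,0,-0.028,-1]]]' >/dev/null && python3 feel.py &&
python3 -m crank '[[[0,0,0,0,0,-0.0028,-1],[0,0,0,0,0,-0.0056,-1],[0,0,0,0,0,-0.0084,-1],[0,0,0,0,0,-0.0112,-1],[0,0,-0.0001,0,0,-0.014,-1],[0,0,-0.0001,0,0,-0.0168,-1],[0,0,-0.0002,0,0,-0.0196,-1],[0,0,-0.0002,0,0,-0.0224,-1],[0,0,-0.0003,0,0,-0.0252,-1],[0,0,-0.0003,0,0,-0.028,-1]]]' >/dev/null && python3 feel.py &&
python3 -m crank '[[[0,0,0,0,0,-0.0028,-1],[0,0,0,0,0,-0.0056,-1],[0,0,0,0,0,-0.0084,-1],[0,0,0,0,0,-0.0112,-1],[0,0,-0.0001,0,0,-0.014,-1],[0,0,-0.0001,0,0,-0.0168,-1],[0,0,-0.0002,0,0,-0.0196,-1],[0,0,-0.0002,0,0,-0.0224,-1],[0,0,-0.0003,0,0,-0.0252,-1],[0,0,-0.0003,0,0,-0.028,-1]]]' >/dev/null && python3 feel.py
```

```text
moving Tz 0.025 e7 -0.029
t30.65 Tz,e7,F [ 0.045 -0.064 -1.075  0.344  0.599] e7 last -0.063 yaw 11.53 [ 546.83 -109.33   82.23] j7 -0.511 tor [-0.079  0.434  0.029] gap 13.56
moving Tz 0.225 e7 -0.127
t32.05 Tz,e7,F [ 0.163 -0.163 -1.162  0.882  1.825] e7 last -0.161 yaw 6.49 [ 546.76 -109.27   82.14] j7 -0.582 tor [0.217 0.568 0.173] gap 13.47
```

Contact: joint-7 effort and the measured torque both rose by about 0.10 N m over the drag. I'll tighten by 2.2° and check the slope.

```bash

python3 -m crank '[[[0,0,0,0,0,-0.0015,-1],[0,0,0,0,0,-0.003,-1],[0,0,0,0,0,-0.0045,-1],[0,0,0,0,0,-0.006,-1],[0,0,0,0,0,-0.0075,-1],[0,0,0,0,0,-0.009,-1],[0,0,0,0,0,-0.0105,-1],[0,0,0,0,0,-0.012,-1],[0,0,0,0,0,-0.012,-1],[0,0,0,0,0,-0.012,-1]]]' >/dev/null; python3 feel.py
```

```text
moving Tz 0.253 e7 -0.237
t33.45 Tz,e7,F [ 0.251 -0.237 -2.397  2.804  2.927] e7 last -0.237 yaw 4.33 [ 546.75 -109.23   82.11] j7 -0.613 tor [0.641 0.767 0.267] gap 13.86
```

The slope is 0.035 N m/deg as specified, and the excess is about 0.17. Another 2.2° brings it to about 0.25.

```bash

python3 -m crank '[[[0,0,0,0,0,-0.0015,-1],[0,0,0,0,0,-0.003,-1],[0,0,0,0,0,-0.0045,-1],[0,0,0,0,0,-0.006,-1],[0,0,0,0,0,-0.0075,-1],[0,0,0,0,0,-0.009,-1],[0,0,0,0,0,-0.0105,-1],[0,0,0,0,0,-0.012,-1],[0,0,0,0,0,-0.012,-1],[0,0,0,0,0,-0.012,-1]]]' >/dev/null; python3 feel.py
```

```text
moving Tz 0.282 e7 -0.315
t34.85 Tz,e7,F [ 0.311 -0.315 -3.573  4.161  3.24 ] e7 last -0.315 yaw 2.17 [ 546.72 -109.19   82.07] j7 -0.643 tor [0.911 0.911 0.3  ] gap 13.63
```

Firm: 0.31 total, about 0.24 over the drag. Now open in place, then lift straight up.

```bash

python3 -m crank '[[[0,0,0,0,0,0,0.2],[0,0,0,0,0,0,0.2],[0,0,0,0,0,0,0.2],[0,0,0,0,0,0,0.2],[0,0,0,0,0,0,0.2],[0,0,0.05,0,0,0,0.2],[0,0,0.15,0,0,0,0.2],[0,0,0.25,0,0,0,0.2],[0,0,0.35,0,0,0,0.2],[0,0,0.45,0,0,0,0.2]]]'
python3 -m crank '[[[0,0,0.05,0,0,0,0.2],[0,0,0.05,0,0,0,0.2],[0,0,0.05,0,0,0,0.2],[0,0,0.05,0,0,0,0.2],[0,0,0.05,0,0,0,0.2],[0,0,0.05,0,0,0,0.2],[0,0,0.05,0,0,0,0.2],[0,0,0.05,0,0,0,0.2],[0,0,0.05,0,0,0,0.2],[0,0,0.05,0,0,0,0.2]]]'
python3 - <<'E'
from plant import bot
import cv2
d=bot.get_image("wrist");cv2.imwrite("pics/w1.png",d["frame"][...,::-1])
E
```

```text
clock: 36.1
ee_pos: [546.8, -109.6, 196.3]
eef_rot: [0.0, 1.0, 0.019, 0.0]
ft_force: [0.7, -0.8, 0.2]
finger_gap: 52.3
grip_force: 0.0
clock: 37.35
ee_pos: [546.8, -109.4, 207.1]
eef_rot: [0.0, 1.0, 0.019, 0.0]
ft_force: [0.2, 1.0, -0.4]
finger_gap: 52.1
grip_force: 0.0
```

View pics/w1.png

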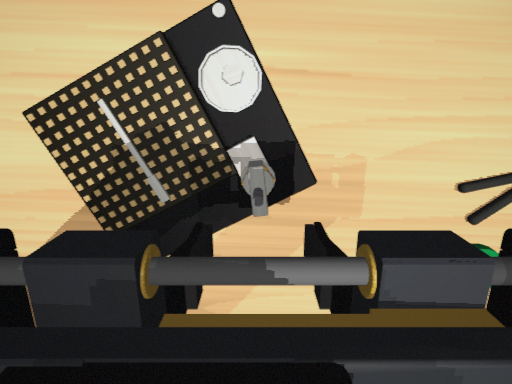

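The gripper is clear. The bar, (257,165) to (260,215), stands where it was left, and the spare nut (232,75) and tweezers are in place.

```bash
python3 -c "
from plant import bot
print(bot.close_job())"
```

```text
the job is handed in; nothing more can be done
None
```

I ran the lock nut down onto the hex nut, tightened it to about 0.24 N m over the drag (below the 0.40 slip point), let go and handed the job in at about 37 s; the hand-in returned no verdict.

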